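# Unknown-thread bottle cap held over the spoon rest

### The arm

A 6-joint arm with a two-finger parallel gripper is mounted at the origin on the work surface. World frame = base frame: x ahead of the robot, y to its left, z up, the work surface at z = 0. Lengths are in m, angles in rad, forces in N, time in s.
With the tool pointing down it reaches from about 0.3 to 0.75 m from the base axis. Payload 8.5 kg.
Tool frame: the origin (TCP) lies on the front face of the gripper's body, between the roots of the fingers; the fingertips stand 64 mm ahead of it and the grasp point (between the pads) lies 45 mm ahead of it (bot.grasp_offset is the distance from the TCP to the grasp point, in m); z points along the fingers, y is the line along which they close (so a half turn about z gives the same grasp; the last joint's range is limited). The gripper opens to 88 mm and grips with 3 to 60 N. Pads are 18 mm wide; open, the fingers measure 123 mm over their backs; the gripper's body (75 mm by 187 mm) begins 45 mm behind the grasp point.
Start: joints at [0.9, 0.381, 1.297, -0, 1.464, -0.215], TCP at [0.242, 0.494, 0.303] pointing down, gripper open.
Joint ranges: [-3.11, 3.11], [-0.89, 2.33], [0.22, 2.48], [-1.42, 4.56], [0.17, 2.85], [-2.88, 2.88]. Speed limits (rad/s): [2.39, 2.39, 3.14, 3.14, 3.14, 3.14].

### API

Orientations are given as a unit quaternion [w, x, y, z].
In Python, from station import get_state, cams, workorder, bot gives the robot as it stands. The module is installed in compiled form; this text tells all that it offers.
- The arm moves only by the shell command python3 -m crank 'ROWS' [OPENING]. ROWS is a JSON object of lists of equal length, an entry for each row: "travel": the shift along the tool's x, y, z in cm, a list of three; "spin": the turn about the tool's z in rad. In form: {"travel": [[dx, dy, dz], ...], "spin": [spin, ...]}. A call has exactly 5 rows; each row is the pose to reach, as a shift and turn from the pose commanded when the call began, along the tool's axes at that moment; what a row does not reach only later rows make up. A row lasts 1/10 s, in which the tool goes at most 50 mm and 8.59 degrees, less where a joint would pass 70% of its speed; a pose out of reach is approached as far as the arm can. A call with a gripper value outside its range is refused whole. OPENING is the opening, from 0 (shut) to 1 (fully open), set as the call begins (- or left out, the last holds). The fingers move at their own pace and stop on an object; the grip force is fixed at half the most. Time passes only in rows, so rows that repeat a pose let the fingers close, or fill a call up. It gives the time, the measured TCP pose, the force, the opening and the grip force at its end, in the units of the state.
- get_state(): the state, without advancing time (a new reading comes with each control period).
- cams.get_image(name): name is "scene" or "top"; returns a dict with "image" (420x560x3 uint8, blue, green, red), "fx", "fy", "cx", "cy" (pixels), "R" (3x3) and "t" (3): a world point X has camera coordinates R X + t. Camera axes: x right, y down, z forward; pixel columns grow to the right and rows downward; lengths in m; the calibration is good to about 2 mm. A picture is of the moment at which its call begins. There is no depth.
- workorder.hand_in(): hands the job in; it is judged then, once.
The state is a dict: "clock": time; "joint_positions": joint angles; "joint_velocities": joint speeds; "joint_efforts": joint torques, N m; "tool_pos": TCP position; "orientation": TCP orientation; "contact_force": force on the tool from outside, world axes, zero at the start; "torque": the same for the moment, N m; "opening": finger opening in m; "grip_force": force on a finger pad.
Only numpy, scipy, OpenCV 4.12 (cv2) and the standard library are available. Lean on these libraries where they do the work, as an engineer would, in place of code of your own. Each camera call takes 0.05 s, during which the arm holds its last target. There are 200 camera calls.

### The job

Take the cap off the green bottle that stands beside the steel peg tin; I cannot remember which way it unscrews, so try one way and, if it binds, the other. Lift the cap off and finish still holding it, level with its open side down, above the middle of the ceramic spoon rest and clear of it, so that it can drip there while I top the bottle up. Keep hold at the end, and leave the other bottle's cap, the tin, the scoop and the spoon rest where they are.

Things in the scene. Friction and masses are not known exactly. Their poses are not given: they have to be found in the camera images.
- bottle_a: green glass bottle to the robot's left (+y), 80 mm across, fixed fast in a wooden foot ring 96 mm across and 22 high. Shoulder narrows from 80 mm across at height 110 to 36 at 145; the neck under the cap ends at 175. With the cap on, the cap's rim is at height 149, its top at 180. Both bottles look alike. Origin: centre of the underside on the shelf; z up
- bottle_b: green glass bottle to the robot's right (-y), 80 mm across, fixed fast in a wooden foot ring 96 mm across and 22 high. Shoulder narrows from 80 mm across at height 110 to 36 at 145; the neck under the cap ends at 175. With the cap on, the cap's rim is at height 149, its top at 180. Both bottles look alike. Origin: centre of the underside on the shelf; z up
- cap_a: round ridged aluminium cap on bottle_a, open side down, 52 mm across, 31 mm high, 45 g, 2.5 mm sideways play. Origin: centre of its lower rim; z up. Thread hand unknown (either cap, either hand): one way binds within 20 degrees; the other turns almost freely and from 60 to 105 degrees the cap lifts straight off (stop near 115). Until then it lifts only 1 mm
- cap_b: round ridged aluminium cap on bottle_b, open side down, 52 mm across, 31 mm high, 45 g, 2.5 mm sideways play. Origin: centre of its lower rim; z up. Thread hand unknown (either cap, either hand): one way binds within 20 degrees; the other turns almost freely and from 60 to 105 degrees the cap lifts straight off (stop near 115). Until then it lifts only 1 mm
- peg_tin: open stainless steel tin holding wooden pegs, 86 mm across, 85 mm high (pegs reach about 105), loose. It stands 110 to 260 mm (centre to centre) from the bottle to open, on that bottle's outer side, and over 450 mm from the other. Origin: centre of its underside
- spoon_rest: white ceramic spoon rest, loose: round shallow dish 100 mm across, rim 18 mm high, with a 30 mm wide lip sticking out to 77 mm from the centre along its -x axis. Origin: centre of the dish's underside
- scoop: white plastic laundry scoop, loose: cup 62 mm across and 50 mm high with a flat handle reaching 98 mm from the cup's centre along its -x axis. Origin: centre of the cup's underside
There are look-alikes about, which are no part of the job. Leave any blue, purple or yellow look-alike of the peg_tin alone.

How it is judged:
By the outcome, as a careful person would: the job done as asked, in the order asked, and still so for the second after the job is handed in, while the arm keeps its last pose, push and grip.
It also fails if it takes over 54 s, if anything falls off the work surface, if the arm or the gripper's body presses on something with over 40 N, if the wrist force passes 120 N, or if a joint passes its speed limit or range.

## Working session

There is one attempt and no reset: what is moved stays moved. The work goes in short steps, Python scripts to look and compute and a shell command to move; the robot and the scene stay as the last step left them, time stands still between calls to the robot, and variables do not carry over. Pictures are saved under pics/ and viewed, at most 10 in all, crops included, and the job is handed in when it is done.

```bash
mkdir -p pics
python3 - <<'E'
from station import get_state,cams,bot
import cv2,numpy as np
s=get_state();print({k:np.round(s[k],3).tolist() for k in('clock','tool_pos','orientation','opening','contact_force')},bot.grasp_offset)
for n in('scene','top'):
    d=cams.get_image(n);cv2.imwrite(f'pics/{n}0.png',d['image']);print(n,d['fx'],d['fy'],d['cx'],d['cy'],np.round(d['R'],3).tolist(),np.round(d['t'],3).tolist())
E
```

```text
{'clock': 0.0, 'tool_pos': [0.242, 0.494, 0.302], 'orientation': [-0.0, 0.226, 0.974, -0.001], 'opening': 0.088, 'contact_force': [-0.134, 0.264, -0.914]} 0.0453
scene 420.1316577759065 420.1316577759065 279.7864965053675 208.52440578625507 [[-0.359, 0.933, -0.011], [0.792, 0.299, -0.532], [-0.493, -0.2, -0.847]] [0.157, -0.422, 1.663]
top 498.93086518891863 498.93086518891863 278.91171668112685 204.98278145189317 [[0.014, -1.0, -0.002], [-0.992, -0.014, -0.123], [0.123, 0.004, -0.992]] [0.04, 0.583, 1.246]
```

View pics/scene0.png

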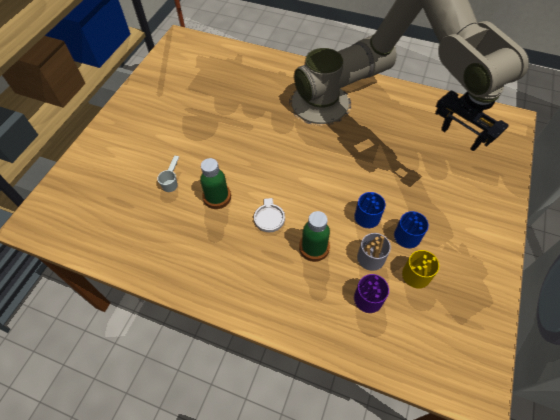

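View pics/top0.png

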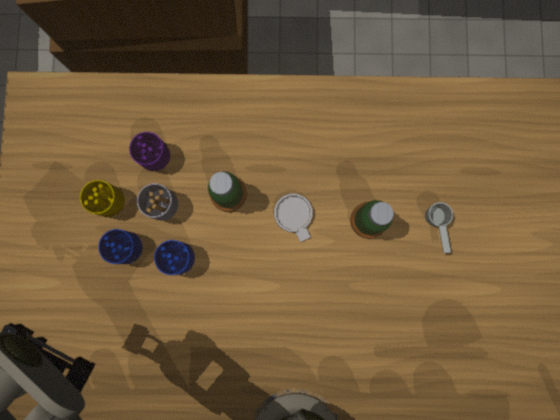

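In the top view the tins are: steel at (155,202), yellow (102,198), purple (149,151), blue (120,247) and (174,257). Only the grey one fits "steel". It is next to the left bottle (cap at about 221,183), on that bottle's outer side, so bottle_a is the one to open. The other bottle's cap is at (381,211), the spoon rest at (294,213) and the scoop at (440,215). I'll confirm with a crop and measure.

```bash
cat > h.py <<'E'
import cv2,numpy as np
def ray(d,u,v,z):
    R=np.array(d['R']);t=np.array(d['t']);c=-R.T@t
    r=R.T@np.array([(u-d['cx'])/d['fx'],(v-d['cy'])/d['fy'],1]);return c+r*(z-c[2])/r[2]
def grey(img,box,smax=60,vmin=120):
    x0,y0,x1,y1=box;h=cv2.cvtColor(img,cv2.COLOR_BGR2HSV)[y0:y1,x0:x1]
    m=((h[...,1]<smax)&(h[...,2]>vmin)).astype(np.uint8)
    c=max(cv2.findContours(m,0,2)[0],key=cv2.contourArea)
    return c+[x0,y0],cv2.contourArea(c)
E
python3 - <<'E'
from station import cams
from h import *
ims={n:cams.get_image(n) for n in('scene','top')}
out=[]
for n,items in dict(top=[('cap_a',(195,160,250,215),.18),('rest',(265,185,325,250),.018),('tin',(130,175,180,227),.085),('cap_b',(350,185,405,240),.18)],
   scene=[('cap_a',(295,200,340,240),.18),('rest',(245,190,295,240),.018),('tin',(352,228,394,275),.085)]).items():
    d=ims[n];v=d['image'].copy()
    for k,b,z in items:
        c,a=grey(d['image'],b);(u,w),r=cv2.minEnclosingCircle(c);cv2.drawContours(v,[c],-1,(0,0,255),1)
        bb=cv2.boundingRect(c);u2,w2=bb[0]+bb[2]/2-.5,bb[1]+bb[3]/2-.5
        e=cv2.fitEllipse(c)
        print(n,k,a,bb,'ell',np.round(e[0],1),np.round(e[1],1),np.round(ray(d,*e[0],z),3),'diam~',round(np.linalg.norm(ray(d,u-r,w,z)-ray(d,u+r,w,z)),3))
    x0,y0,x1,y1=(70,130,350,270) if n=='top' else (230,170,450,320)
    out.append(cv2.resize(v[y0:y1,x0:x1],(560,280 if n=='top' else 320),interpolation=2))
cv2.imwrite('pics/crop1.png',np.vstack(out))
E
```

```text
top cap_a 348.0 (210, 172, 22, 22) ell [220.1 182.4] [21.1 21.3] [0.615 0.183 0.18 ] diam~ 0.051
top rest 1236.0 (274, 194, 39, 48) ell [293.7 214.2] [36.2 47.2] [0.561 0.009 0.018] diam~ 0.128Traceback (most recent call last):
  File "<stdin>", line 11, in <module>
cv2.error: OpenCV(4.12.0) /io/opencv/modules/imgproc/src/shapedescr.cpp:361: error: (-201:Incorrect size of input array) There should be at least 5 points to fit the ellipse in function 'fitEllipseNoDirect'
```

Run:
```python
from station import cams
from h import *
ims={n:cams.get_image(n) for n in('scene','top')}
out=[]
for n,items in dict(top=[('cap_a',(195,160,250,215),.18),('rest',(265,185,325,250),.018),('tin',(130,175,180,227),.085),('cap_b',(350,185,405,240),.18)],
   scene=[('cap_a',(295,200,340,240),.18),('rest',(245,190,295,240),.018),('tin',(352,228,394,275),.085)]).items():
    d=ims[n];v=d['image'].copy()
    for k,b,z in items:
        c,a=grey(d['image'],b,*((70,60) if k=='tin' else ()));
        if k=='rest': # drop the narrow lip: opening leaves the round dish
            m=np.zeros(v.shape[:2],np.uint8);cv2.drawContours(m,[c],-1,1,-1)
            m=cv2.morphologyEx(m,cv2.MORPH_OPEN,cv2.getStructuringElement(2,(19,19)))
            c=max(cv2.findContours(m,0,2)[0],key=cv2.contourArea)
        cv2.drawContours(v,[c],-1,(0,0,255),1)
        (u,w),r=cv2.minEnclosingCircle(c)
        print(n,k,a,cv2.boundingRect(c),np.round([u,w],1),np.round(ray(d,u,w,z),3),'diam',round(np.linalg.norm(ray(d,u-r,w,z)-ray(d,u+r,w,z)),3))
    x0,y0,x1,y1=(70,130,350,270) if n=='top' else (230,170,450,320)
    out.append(cv2.resize(v[y0:y1,x0:x1],(560,280 if n=='top' else 320),interpolation=2))
cv2.imwrite('pics/crop1.png',np.vstack(out))
```

```text
top cap_a 348.0 (210, 172, 22, 22) [220.1 182.5] [0.615 0.183 0.18 ] diam 0.051
top rest 1233.5 (274, 194, 39, 39) [292.9 212.9] [0.565 0.011 0.018] diam 0.103
top tin 937.0 (137, 183, 36, 36) [154.1 200.3] [0.584 0.356 0.085] diam 0.089
top cap_b 348.5 (371, 202, 23, 22) [381.9 212.5] [ 0.551 -0.187  0.18 ] diam 0.051
scene cap_a 211.5 (309, 211, 18, 16) [317.7 219.1] [0.62  0.185 0.18 ] diam 0.051
scene rest 666.5 (254, 203, 31, 28) [269. 217.] [0.574 0.015 0.018] diam 0.099
scene tin 381.5 (360, 233, 31, 38) [373.8 251.4] [0.611 0.359 0.085] diam 0.109
```

View pics/crop1.png

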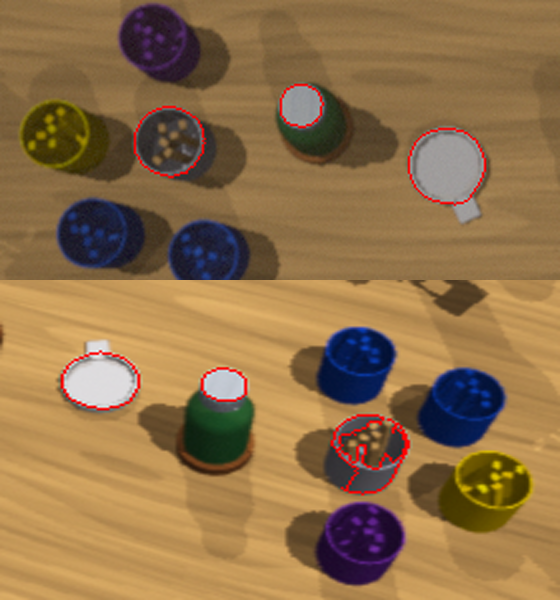

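The crop confirms the steel tin with wooden pegs at (0.584, 0.356), 85 mm high. It stands 0.175 m from bottle_a and over 0.54 m from bottle_b. cap_a is at about (0.617, 0.184) with a 51 mm measured diameter, and the spoon rest is at about (0.567, 0.012). Approaching at height.

```bash
cat >> h.py <<'E'
def rel(target,yaw_only=False):
    from station import get_state
    from scipy.spatial.transform import Rotation as Ro
    s=get_state();q=s['orientation'];R=Ro.from_quat([q[1],q[2],q[3],q[0]]).as_matrix()
    p=np.array(s['tool_pos']);print('clk',round(s['clock'],2),'pos',p.round(4),'tz',R[:,2].round(4),'j',np.round(s['joint_positions'],2),'F',np.round(s['contact_force'],1),'M',np.round(s['torque'],2),'op',round(s['opening'],4),'grip',s['grip_force'])
    print('cm',(100*R.T@(np.array(target)-p)).round(2))
E
python3 -m crank '{"travel":[[-4.5,-1.1,0],[-9,-2.2,0],[-14,-3.4,0],[-19,-4.6,0],[-24,-5.8,0]],"spin":[0,0,0,0,0]}' 1
python3 -c "from h import *;rel([.617,.184,.27])"
```

```text
clock: 0.8
tool_pos: [0.43, 0.3374, 0.3028]
orientation: [0.0, 0.226, 0.974, 0.0]
contact_force: [1.2, 1.5, 0.4]
opening: 0.0882
grip_force: 0.0
clk 0.8 pos [0.43   0.3374 0.3028] tz [ 1.e-04  1.e-04 -1.e+00] j [ 0.45  0.37  1.31  0.    1.46 -0.67] F [1.2 1.5 0.4] M [ 0.07 -0.03 -0.05] op 0.0882 grip 0.0
cm [-23.54  -5.54   3.28]
```

```bash
python3 -m crank '{"travel":[[-4.7,-1.1,0],[-9.4,-2.2,0.5],[-14.1,-3.3,1],[-19,-4.5,2],[-23.5,-5.5,3.2]],"spin":[0.14,0.28,0.42,0.56,0.7]}' >/dev/null
python3 -m crank '{"travel":[[0,0,0],[0,0,0],[0,0,0],[0,0,0],[0,0,0]],"spin":[0,0,0,0,0]}' >/dev/null
python3 -c "
from h import *;rel([.617,.184,.209])
from station import cams
d=cams.get_image('scene');cv2.imwrite('pics/c2.png',cv2.resize(d['image'][120:280,220:430],None,fx=3,fy=3,interpolation=2))"
```

```text
clk 1.8 pos [0.6149 0.187  0.2714] tz [ 8.e-04  2.e-04 -1.e+00] j [ 0.11  0.57  1.07  0.    1.5  -0.31] F [-0.3 -0.5  0.6] M [-0.06  0.04  0.  ] op 0.0884 grip 0.0
cm [-0.35  0.06  6.24]
```

View pics/c2.png

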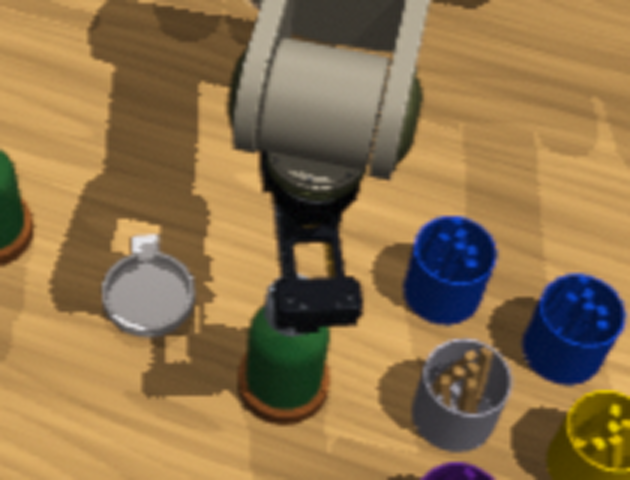

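The scene crop shows the open fingers straddling bottle_a's cap (about 285,310 in the crop), and the tins and spoon rest are clear. I'll descend and check force and position before closing.

```bash
python3 -m crank '{"travel":[[-0.3,0,1],[-0.3,0,2],[-0.3,0,3.2],[-0.3,0,4.2],[-0.3,0,5.2]],"spin":[0,0,0,0,0]}' 
python3 -m crank '{"travel":[[0,0,0.5],[0,0,1],[0,0,1],[0,0,1],[0,0,1]],"spin":[0,0,0,0,0]}' >/dev/null
python3 -c "from h import *;rel([.617,.184,.209])"
```

```text
clock: 2.35
tool_pos: [0.6167, 0.1832, 0.2174]
orientation: [-0.0, 0.546, 0.838, -0.0]
contact_force: [-0.3, -0.3, -1.0]
opening: 0.0884
grip_force: 0.0
clk 2.85 pos [0.6169 0.1833 0.2092] tz [ 9.e-04  1.e-04 -1.e+00] j [ 0.11  0.62  1.16  0.    1.36 -0.31] F [-0.1  0.2  0.3] M [-0.06  0.05  0.01] op 0.0881 grip 0.0
cm [0.06 0.04 0.02]
```

Down with no contact. Closing.

```bash
python3 -m crank '{"travel":[[0,0,0],[0,0,0],[0,0,0],[0,0,0],[0,0,0]],"spin":[0,0,0,0,0]}' 0.3
python3 -m crank '{"travel":[[0,0,0],[0,0,0],[0,0,0],[0,0,0],[0,0,0]],"spin":[0,0,0,0,0]}'
python3 -c "from h import *;rel([.617,.184,.209])"
```

```text
clock: 3.35
tool_pos: [0.6168, 0.1833, 0.2088]
orientation: [0.0, 0.546, 0.838, 0.0]
contact_force: [0.0, -0.1, 0.3]
opening: 0.051
grip_force: 30.0
clock: 3.85
tool_pos: [0.6168, 0.1833, 0.2087]
orientation: [0.0, 0.546, 0.838, -0.0]
contact_force: [0.1, -0.2, 0.2]
opening: 0.0514
grip_force: 30.0
clk 3.85 pos [0.6168 0.1833 0.2087] tz [ 0. -0. -1.] j [ 0.11  0.62  1.16 -0.    1.36 -0.31] F [ 0.1 -0.2  0.2] M [-0.05  0.04 -0.03] op 0.0514 grip 29.999970410135575
cm [ 0.06  0.05 -0.03]
```

Gripped at 51 mm. Trying counter-clockwise seen from above first (negative spin).

```bash
python3 -m crank '{"travel":[[0,0,0],[0,0,0],[0,0,0],[0,0,0],[0,0,0]],"spin":[-0.08,-0.16,-0.24,-0.32,-0.4]}' 
python3 -c "from h import *;rel([.617,.184,.209])"
python3 -m crank '{"travel":[[0,0,0],[0,0,0],[0,0,0],[0,0,0],[0,0,0]],"spin":[-0.05,-0.08,-0.08,-0.08,-0.08]}' 
python3 -c "from h import *;rel([.617,.184,.209])"
```

```text
clock: 4.35
tool_pos: [0.6168, 0.1832, 0.2086]
orientation: [-0.0, 0.368, 0.93, 0.0]
contact_force: [1.5, -0.8, -0.7]
opening: 0.0508
grip_force: 30.0
clk 4.35 pos [0.6168 0.1832 0.2086] tz [-2.e-04  2.e-04 -1.e+00] j [ 0.1   0.62  1.16  0.    1.36 -0.71] F [ 1.5 -0.8 -0.7] M [-0.07 -0.13 -0.85] op 0.0508 grip 30.03699081862578
cm [ 0.04  0.07 -0.04]
clock: 4.85
tool_pos: [0.6168, 0.1832, 0.2086]
orientation: [-0.0, 0.332, 0.943, -0.0]
contact_force: [1.5, 0.5, -2.1]
opening: 0.05
grip_force: 30.0
clk 4.85 pos [0.6168 0.1832 0.2086] tz [-1.e-04 -0.e+00 -1.e+00] j [ 0.11  0.62  1.16 -0.    1.36 -0.79] F [ 1.5  0.5 -2.1] M [ 0.04 -0.13 -0.64] op 0.05 grip 29.99907684425125
cm [ 0.04  0.07 -0.04]
```

Moment about z is −0.85 N·m, so it binds this way. Reversing: the cap bound somewhere in 0–20°, so +1.75 rad (100°) from here puts it at 80–100°.

```bash
python3 -m crank '{"travel":[[0,0,0],[0,0,0],[0,0,0],[0,0,0],[0,0,0]],"spin":[0.1,0.21,0.32,0.43,0.55]}' 
python3 -c "from h import *;rel([.617,.184,.209])"
python3 -m crank '{"travel":[[0,0,0],[0,0,0],[0,0,0],[0,0,0],[0,0,0]],"spin":[0.12,0.24,0.36,0.48,0.6]}' 
python3 -c "from h import *;rel([.617,.184,.209])"
```

```text
clock: 5.35
tool_pos: [0.6167, 0.1833, 0.2088]
orientation: [0.0, 0.577, 0.817, -0.0]
contact_force: [-0.3, -0.3, -0.3]
opening: 0.0502
grip_force: 30.0
clk 5.35 pos [0.6167 0.1833 0.2088] tz [-1.e-04 -2.e-04 -1.e+00] j [ 0.11  0.62  1.16 -0.    1.36 -0.24] F [-0.3 -0.3 -0.3] M [-0.02  0.02 -0.01] op 0.0502 grip 29.994424922042526
cm [ 0.05  0.05 -0.02]
clock: 5.85
tool_pos: [0.6167, 0.1833, 0.2088]
orientation: [0.0, 0.793, 0.61, -0.0]
contact_force: [0.3, -0.2, 0.1]
opening: 0.0507
grip_force: 30.0
clk 5.85 pos [0.6167 0.1833 0.2088] tz [-1.e-04 -2.e-04 -1.e+00] j [ 0.11  0.62  1.16 -0.    1.36  0.36] F [ 0.3 -0.2  0.1] M [-0.06  0.1  -0.05] op 0.0507 grip 29.994500401080586
cm [ 0.07  0.01 -0.02]
```

Turns freely. Finishing the turn, then a gentle lift test.

```bash
python3 -m crank '{"travel":[[0,0,0],[0,0,0],[0,0,0],[0,0,0],[0,0,0]],"spin":[0.12,0.24,0.36,0.48,0.6]}' 
python3 -c "from h import *;rel([.617,.184,.209])"
python3 -m crank '{"travel":[[0,0,-0.1],[0,0,-0.2],[0,0,-0.3],[0,0,-0.4],[0,0,-0.5]],"spin":[0,0,0,0,0]}' 
python3 -c "from h import *;rel([.617,.184,.209])"
```

```text
clock: 6.35
tool_pos: [0.6167, 0.1833, 0.2088]
orientation: [0.0, 0.937, 0.348, -0.0]
contact_force: [0.3, 0.2, -1.9]
opening: 0.0505
grip_force: 30.0
clk 6.35 pos [0.6167 0.1833 0.2088] tz [-2.e-04 -2.e-04 -1.e+00] j [ 0.11  0.62  1.16 -0.    1.36  0.96] F [ 0.3  0.2 -1.9] M [-0.06  0.12  0.04] op 0.0505 grip 29.994487193471286
cm [ 0.07 -0.03 -0.02]
clock: 6.85
tool_pos: [0.6168, 0.1833, 0.2139]
orientation: [0.0, 0.936, 0.351, 0.0]
contact_force: [-0.3, 0.3, -0.0]
opening: 0.0504
grip_force: 30.0
clk 6.85 pos [0.6168 0.1833 0.2139] tz [ 0. -0. -1.] j [ 0.11  0.61  1.16 -0.    1.37  0.96] F [-0.3  0.3 -0. ] M [-0.07  0.14 -0.06] op 0.0504 grip 29.999739511404186
cm [ 0.06 -0.04  0.49]
```

No resistance, so it lifts off. Raising clear of the neck and looking.

```bash
python3 -m crank '{"travel":[[0,0,-0.8],[0,0,-2],[0,0,-3.4],[0,0,-4.8],[0,0,-6]],"spin":[0,0,0,0,0]}' 
python3 -c "
from h import *;rel([.567,.012,.273])
from station import cams
d=cams.get_image('scene');cv2.imwrite('pics/c3.png',cv2.resize(d['image'][120:280,220:430],None,fx=3,fy=3,interpolation=2))"
```

```text
clock: 7.35
tool_pos: [0.6169, 0.1833, 0.2757]
orientation: [0.0, 0.937, 0.35, 0.001]
contact_force: [0.8, 0.1, -0.3]
opening: 0.0504
grip_force: 30.0
clk 7.35 pos [0.6169 0.1833 0.2757] tz [ 1.7e-03  2.0e-04 -1.0e+00] j [0.11 0.57 1.06 0.   1.51 0.96] F [ 0.8  0.1 -0.3] M [-0.08  0.19  0.01] op 0.0504 grip 29.999712228309363
cm [-15.     9.65   0.26]
```

View pics/c3.png

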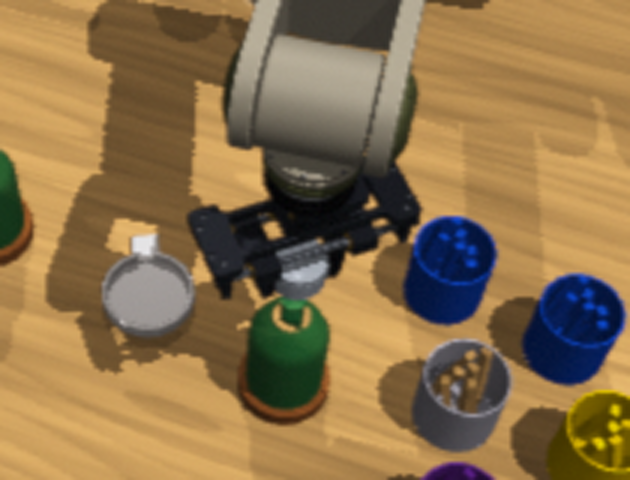

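The scene crop shows the cap level in the fingers (about 300,270 in the crop) above the bare neck (295,305), and the other things undisturbed. Carrying it to the spoon rest at (0.567, 0.013).

```bash
python3 -m crank '{"travel":[[-1.8,1.2,0],[-4.8,3.1,0],[-8.2,5.3,0],[-11.6,7.5,0],[-15,9.6,0]],"spin":[0,0,0,0,0]}' >/dev/null
python3 -m crank '{"travel":[[0,0,0],[0,0,2],[0,0,5],[0,0,8],[0,0,10]],"spin":[0,0,0,0,0]}' >/dev/null
python3 -m crank '{"travel":[[0,0,1],[0,0,2],[0,0,2.5],[0,0,2.5],[0,0,2.5]],"spin":[0,0,0,0,0]}' >/dev/null
python3 -c "
from h import *;rel([.567,.013,.145])
from station import cams
d=cams.get_image('scene')['image'];t=cams.get_image('top')['image']
cv2.imwrite('pics/c4.png',np.vstack([cv2.resize(d[110:290,140:420],(560,360)),cv2.resize(t[120:280,80:480],(560,224))]))"
```

```text
clk 8.9 pos [0.5669 0.0124 0.1494] tz [ 1.3e-03 -2.0e-04 -1.0e+00] j [-0.19  0.56  1.47  0.    1.11  0.67] F [ 0.2  0.1 -1.4] M [-0.07  0.12 -0.03] op 0.0502 grip 29.99994434590917
cm [ 0.05 -0.04  0.44]
```

View pics/c4.png

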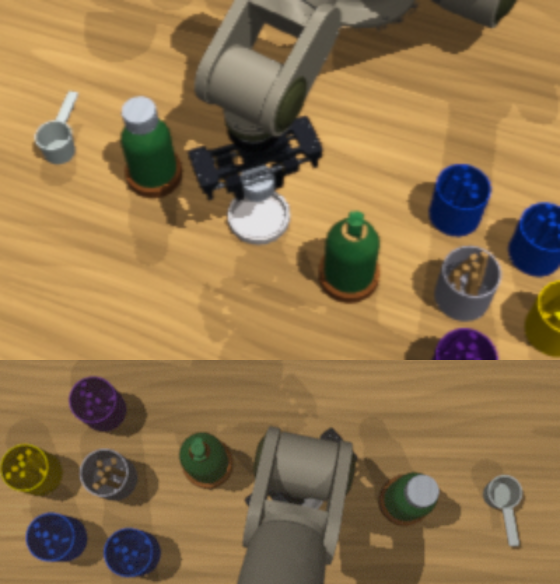

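The picture shows the cap held level over the dish (about 258,185, with the dish at 258,215), bottle_a open, and everything else in place. Letting it settle, then handing in.

```bash
python3 -m crank '{"travel":[[0,0,0],[0,0,0],[0,0,0],[0,0,0],[0,0,0]],"spin":[0,0,0,0,0]}'
python3 -c "
from station import workorder;print(workorder.hand_in())"
```

```text
clock: 9.5
tool_pos: [0.5666, 0.0124, 0.1488]
orientation: [0.0, 0.937, 0.35, 0.0]
contact_force: [0.5, 1.3, 0.2]
opening: 0.0501
grip_force: 30.0
the job is handed in; nothing more can be done
None
```

The cap is off the green bottle beside the steel peg tin (it bound counter-clockwise and came off clockwise, seen from above), and the job is handed in with the cap still gripped, level and open side down, about 9 cm above the middle of the spoon rest.

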